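Pack wedge reagent cartridges head to tail in the kit tray

ROBOT

A 7-joint arm with a two-finger parallel gripper is mounted at the origin on a cart in front of the work surface, level with it; the furniture and walls round the work are solid. World frame = base frame: x ahead of the robot, y to its left, z up, the work surface at z = 0. Lengths are in m, angles in rad, forces in N, time in s.
With the tool pointing down it reaches from about 0.425 to 0.95 m from the base axis. Payload 16.7 kg.
Tool frame: the origin (TCP) lies at the very end of the fingers, on their centre line; the grasp point (between the pads) lies 19 mm behind it; z points along the fingers, y is the direction in which the jaws open and shut (so a half turn about z gives the same grasp; the last joint's range is limited). The gripper opens to 94 mm and grips with 3 to 60 N. Pads are 16 mm wide; open, the fingers measure 119 mm over their backs; the gripper's body (75 mm by 177 mm) begins 78 mm behind the grasp point.
Start: joints at [-1.476, 0.426, 0.074, 1.606, -0.034, 1.111, -0.067], TCP at [0.163, 0.655, 0.205] pointing down, gripper open.
Joint ranges: [-2.85, 2.85], [-0.5, 2.14], [-1.23, 1.37], [0.21, 2.46], [-1.02, 4.16], [0.16, 2.05], [-2.73, 2.73]. Speed limits (rad/s): [1.89, 1.89, 2.39, 2.39, 3.01, 3.01, 3.01].

INTERFACE

Orientations are given as a unit quaternion [w, x, y, z].
In Python, from workcell import move_pose, move_straight, move_joints, set_gripper, pause, inverse_kinematics, snapshot, get_calibration, Unreachable, hand_in, get_t, get_q, get_joint_velocities, get_joint_torque, get_position, get_orientation, get_wrist_force, get_torque, get_gripper_width gives the robot as it stands. Calls block until the motion is done:
- move_pose(position, orientation): joint-space move of the TCP to a pose.
- move_straight(position, ori=None, vel=0.15, contact_N=None): straight line of the TCP; ori=None keeps the orientation; vel is the mean speed in m/s. With contact_N (N) it stops when the force on the tool has changed by that much, and returns True; else False.
- move_joints(angles): joint-space move.
- set_gripper(opening, f_grip=None): finger opening in m; f_grip is the grip in N (None keeps the last); returns when the fingers have stopped.
- pause(seconds).
- inverse_kinematics(position, orientation): joint angles nearest the present ones, or None.
- snapshot(name): name is "side" or "top"; returns (picture, depth): 400x640x3 uint8, red, green, blue; 400x640 float32, m along the optical axis (not along the pixel's ray), 0 where there is no reading.
- get_calibration(name): a dict with "vertical_fov" (degrees; the focal length in pixels is half the picture's height over the tangent of half this angle, whatever the lens; pixels are square), "cx", "cy" (the principal point, pixels), "k1" (the pictures are not rectified: a ray, as slopes to the right and down, at radius r is drawn at 1 + k1 r^2 times it, then the intrinsics apply), "pose" (4x4, takes a point from camera to world coordinates). Camera axes: x right, y down, z forward; pixel columns grow to the right and rows downward; lengths in m; the calibration is good to about 2 mm. A picture is of the moment at which its call begins. get_calibration takes no time and is no camera call.
A pose or a line that the arm cannot do raises Unreachable and nothing moves.
- hand_in(): hands the job in, once; it reports no verdict.
Readings, each from a call of its own:
- get_t(): time.
- get_q(): joint angles.
- get_joint_velocities(): joint speeds.
- get_joint_torque(): joint torques, N m.
- get_position(): TCP position.
- get_orientation(): TCP orientation.
- get_wrist_force(): force on the tool from outside, world axes, zero at the start.
- get_torque(): the same for the moment, N m.
- get_gripper_width(): finger opening in m.
Only numpy, scipy, OpenCV 4.12 (cv2) and the standard library are available. Lean on these libraries where they do the work, as an engineer would, in place of code of your own. Each camera call takes 0.05 s, during which the arm holds its last target.

TASK

Pack the four wedge-shaped reagent cartridges for the analyser into the grey tray, standing upright side by side across it and alternately head to tail (wide end next to narrow end), so that together they fill it. The single-cap cartridge goes at the end with the black pull handle and the three-cap cartridge at the other end; the foil-sealed one goes between the single-cap and the two-cap cartridge. Keep the cartridges upright all the time and leave the bottle, the timer and the slide box where they are.

Things in the scene. Friction and masses are not known exactly. Their poses are not given: they have to be found in the camera images.
- tray: grey open tray, fixed to the bench. Origin: centre of its underside. Inside 110 mm (x) by 170 mm (y), floor 3 mm thick, walls 4 mm thick, 28 mm high. Black pull handle on the end wall at -y, sticking out 28 mm; the wall at +y is plain. Packed head to tail, lengths along x, the cartridges take 146 mm of the 170 mm: evenly spaced origins y = -58, -19, +19, +58 mm, x alternately +14 and -14 mm
- cart_one: single-cap cartridge: one black screw cap, 25 mm across, on top. White upright wedge, 100 mm long, 44 mm wide at one end, 24 mm at the other, body 55 mm high, lower edges bevelled 4 mm. Origin: on the underside, below the grip fin. +x: along the length to the wide end (end faces at x = +36 and -64 mm); z up
- cart_foil: foil-sealed cartridge: no caps, silvery foil on top. Body, origin and axes as cart_one. Every cartridge has an upright grip fin on top, over its origin: 10 mm thick along x, 24 mm wide along y, from 55 mm to 87 mm above the underside. The caps lie between fin and narrow end and stand up only 7 mm (to 62 mm). Each weighs 80 to 170 g
- cart_two: two-cap cartridge: two black screw caps, about 20 mm across, in a row on top. Body, fin, origin and axes as cart_one and cart_foil
- cart_three: three-cap cartridge: three small black screw caps, 14 mm across, in a row on top. Body, fin, origin and axes as cart_one and cart_foil
- buffer_bottle: bystander: clear bottle with a blue cap, 60 mm across, 125 mm high; origin at the centre of its underside; stays where it is
- timer: bystander: white bench timer, 58 x 64 x 18 mm; origin at the centre of its underside; stays where it is
- slide_box: bystander: green box for slides, 35 x 85 x 36 mm; origin at the centre of its underside; stays where it is

How it is judged:
By the outcome, as a careful person would: the job done as asked, in the order asked, and still so for the second after the job is handed in, with the robot touching nothing.
It also fails if it takes over 96 s, if anything falls off the work surface, if the arm or the gripper's body presses on something with over 40 N, if the wrist force passes 120 N, or if a joint passes its speed limit or range.

## Working session

There is one attempt and no reset: what is moved stays moved. The work goes in short steps, each a Python script; the robot and the scene stay as the last script left them, time stands still between calls to the robot, and variables do not carry over. Pictures are saved under pics/ and viewed, and the job is handed in when it is done.

```bash
mkdir -p pics; cat > h.py <<'E'
import numpy as np, cv2
from workcell import *
def snap(n,fn):
    im,d=snapshot(n); cv2.imwrite('pics/'+fn+'.png',im[:,:,::-1]); np.savez('pics/'+fn+'.npz',im=im,d=d); return im,d
def K(n):
    c=get_calibration(n); f=200/np.tan(np.radians(c['vertical_fov'])/2)
    return c,f
def cloud(n,d):
    c,f=K(n)
    v,u=np.mgrid[0:d.shape[0],0:d.shape[1]]
    x=(u-c['cx'])/f; y=(v-c['cy'])/f
    xd,yd=x.copy(),y.copy()
    for _ in range(20):
        s=1+c['k1']*(x*x+y*y); x=xd/s; y=yd/s
    P=np.stack([x*d,y*d,d],-1); T=np.array(c['pose'])
    return P@T[:3,:3].T+T[:3,3]
E
python3 - <<'E'
from h import *
for n in('top','side'):
    im,d=snap(n,n+'0'); c,f=K(n); print(n,c,f,(d==0).mean())
print(get_t(),get_position(),get_orientation(),get_gripper_width())
E
```

```text
top {'vertical_fov': 46.436744275429405, 'cx': 324.02846487023703, 'cy': 201.41148401906074, 'k1': -0.13416626865137435, 'pose': array([[-0.0226806 , -0.99710066,  0.07263519,  0.42067506],
       [-0.99967898,  0.02179854, -0.01291356, -0.22101078],
       [ 0.01129278, -0.07290476, -0.99727497,  1.04441352],
       [ 0.        ,  0.        ,  0.        ,  1.        ]])} 466.22203019340554 0.003984375
side {'vertical_fov': 44.710830590539324, 'cx': 314.70651217616205, 'cy': 193.8754086703014, 'k1': -0.08771003251851342, 'pose': array([[-0.9223102 ,  0.27632613, -0.27016248,  0.88139201],
       [ 0.38618026,  0.68515835, -0.6175944 ,  0.58481896],
       [ 0.01444661, -0.67394503, -0.73864023,  1.00857091],
       [ 0.        ,  0.        ,  0.        ,  1.        ]])} 486.3101227417612 0.0039375
0.1 [0.16285539 0.65462926 0.2048391 ] [-3.29492818e-05  1.21596821e-01  9.92579391e-01 -6.04115690e-04] 0.09392095510569026
```

View pics/top0.png

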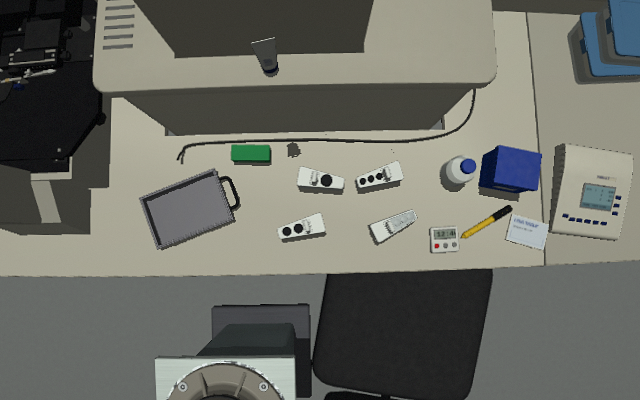

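View pics/side0.png

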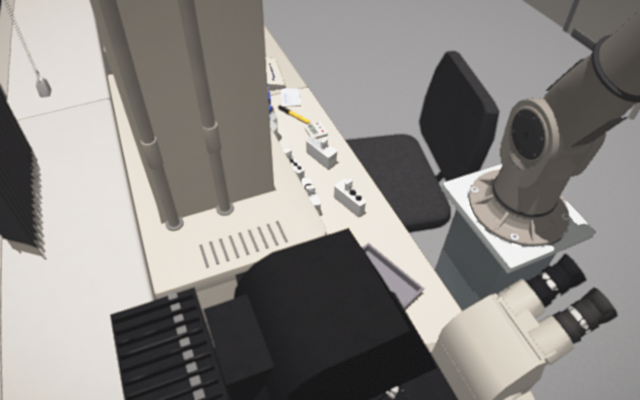

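The top view shows the tray at about (190,208) with its handle at (230,190). Single-cap is at (320,180), three-cap at (380,177), two-cap at (302,228) and foil at (393,225). The bystanders are the slide box (251,154), bottle (460,170) and timer (444,239). Next I'll zoom in and get 3D positions.

```bash
python3 - <<'E'
from h import *
z=np.load('pics/top0.npz'); im,d=z['im'],z['d']; P=cloud('top',d); np.save('pics/P.npy',P)
cv2.imwrite('pics/zoomA.png',cv2.resize(im[130:260,265:425,::-1],None,fx=5,fy=4.6,interpolation=cv2.INTER_CUBIC)[:600])
# height map
lo,hi=-.02,.14
h=np.clip((P[...,2]-lo)/(hi-lo),0,1)*255
cv2.imwrite('pics/hm.png',cv2.resize(cv2.applyColorMap(h.astype(np.uint8),cv2.COLORMAP_JET)[100:280,120:480],None,fx=2.2,fy=2.2,interpolation=cv2.INTER_NEAREST))
for n,(u,v) in dict(bench=(270,200),tray=(190,208),handle=(237,190),one=(325,180),three=(370,180),two=(290,232),foil=(385,230),box=(251,154),bottle=(468,166),timer=(444,239),anal=(300,100),analtop=(300,70),hood=(270,45),base=(225,390),scope=(50,70),left=(50,180)).items(): print(n,P[v,u].round(3))
E
```

```text
bench [ 0.502 -0.113  0.002]
tray [0.488 0.068 0.003]
handle [ 0.527 -0.039  0.003]
one [ 0.537 -0.237  0.064]
three [ 0.535 -0.332  0.065]
two [ 0.429 -0.161  0.065]
foil [ 0.429 -0.363  0.052]
box [ 0.602 -0.076  0.036]
bottle [ 0.553 -0.526  0.126]
timer [ 0.406 -0.499  0.017]
anal [ 0.664 -0.193  0.228]
analtop [ 0.675 -0.198  0.351]
hood [ 0.677 -0.161  0.445]
base [ 0.089 -0.01   0.034]
scope [0.683 0.191 0.38 ]
left [0.539 0.311 0.165]
```

View pics/zoomA.png

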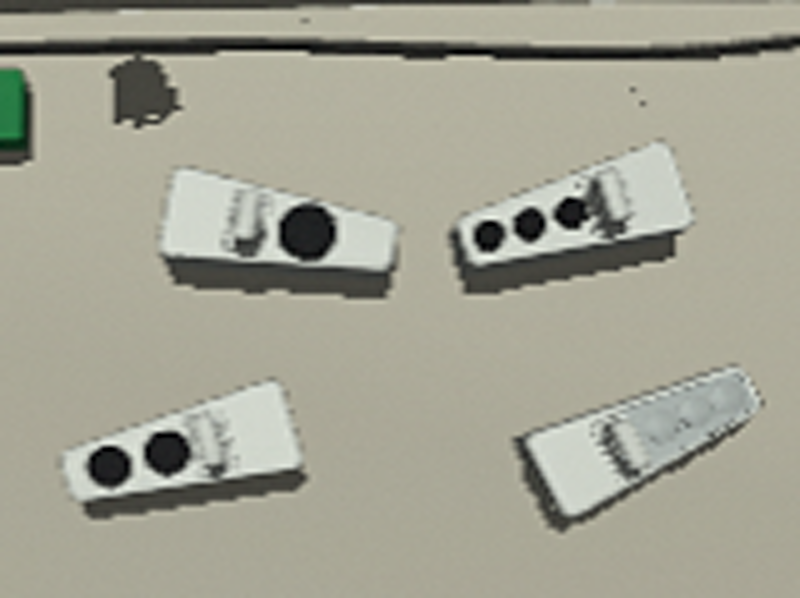

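View pics/hm.png

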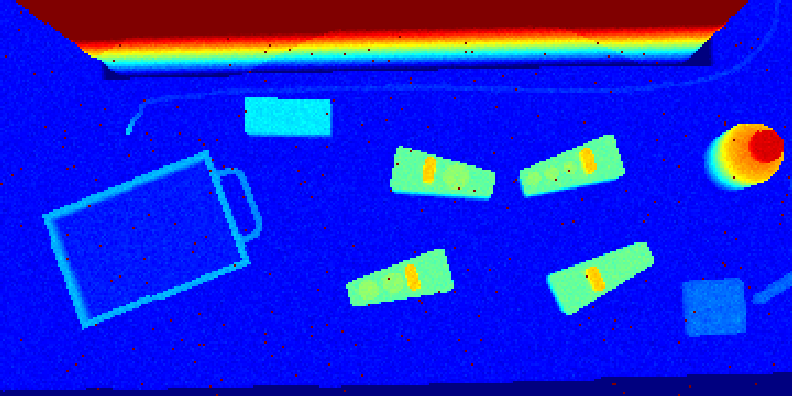

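```bash
cat >> h.py <<'E'
from scipy.optimize import minimize
from scipy import ndimage as ndi
def project(n,X):
    c,f=K(n); T=np.linalg.inv(np.array(c['pose']))
    r,_=cv2.Rodrigues(T[:3,:3].copy())
    u,_=cv2.projectPoints(np.asarray(X,float).reshape(-1,3),r,T[:3,3].copy(),np.array([[f,0,c['cx']],[0,f,c['cy']],[0,0,1.]]),np.array([c['k1'],0,0,0,0.]))
    return u.reshape(-1,2)
def place(XY,p,z):
    XY=np.asarray(XY,float); c,s=np.cos(p[2]),np.sin(p[2])
    return np.c_[XY@np.array([[c,s],[-s,c]])+np.array(p[:2]),np.full(len(XY),z)]
BODY=[(.036,.022),(.036,-.022),(-.064,-.012),(-.064,.012)]
FIN=[(.005,.012),(.005,-.012),(-.005,-.012),(-.005,.012)]
RIM=[(.059,.089),(.059,-.089),(-.059,-.089),(-.059,.089)]
S=8
def render(n,parts,p,box,z0=0):
    u0,v0,u1,v1=box; m=np.zeros(((v1-v0)*S,(u1-u0)*S),np.uint8)
    for poly,za,zb in parts:
        u=project(n,np.r_[place(poly,p,za+z0),place(poly,p,zb+z0)])
        u=cv2.convexHull((((u-[u0,v0]+.5)*S-.5)*16).astype(np.float32)).round().astype(np.int32)
        cv2.fillConvexPoly(m,u,255,shift=4)
    return cv2.resize(m,(u1-u0,v1-v0),interpolation=cv2.INTER_AREA)/255.
CART=[(BODY,.03,.055),(FIN,.055,.087)]
TRAY=[(RIM,.014,.028)]
def fit(n,mask,parts,p0,box,z0=0):
    u0,v0,u1,v1=box; m=mask[v0:v1,u0:u1].astype(float)
    f=lambda q:np.sum((render(n,parts,q*[.01,.01,.1],box,z0)-m)**2)
    best=None
    q0=np.array(p0)/[.01,.01,.1]
    for _ in range(3):
        r=minimize(f,q0,method='Nelder-Mead',options=dict(initial_simplex=q0+np.r_[np.zeros((1,3)),np.eye(3)*[1,1,2]],xatol=.005,fatol=.01)); q0=r.x
    return r.x*[.01,.01,.1],r.fun,m.sum()
E
cat > est.py <<'E'
from h import *
z=np.load('pics/top0.npz'); d=z['d']; P=cloud('top',d); Z=ndi.median_filter(P[...,2],3)
out={}
b=Z[195:215,250:275]; print('bench z',np.median(b))
for n,(bx,p0) in dict(one=((290,160,350,200),(.537,-.21,1.7)),three=((350,155,410,200),(.54,-.35,-1.3)),two=((270,205,333,248),(.435,-.19,-1.3)),foil=((362,203,424,250),(.43,-.36,1.95))).items():
    m=P[...,2]>.03+ .0; m=ndi.median_filter(m.astype(np.uint8),3)>0
    out[n]=fit('top',m,CART,p0,bx); print(n,out[n], 'top z',np.median(Z[bx[1]:bx[3],bx[0]:bx[2]][(Z[bx[1]:bx[3],bx[0]:bx[2]]>.045)&(Z[bx[1]:bx[3],bx[0]:bx[2]]<.059)]))
bx=(130,160,250,260); m=ndi.binary_fill_holes(ndi.binary_closing(Z>.014)); m=ndi.binary_opening(m,iterations=1)
mm=np.zeros_like(m); mm[bx[1]:bx[3],bx[0]:bx[2]]=m[bx[1]:bx[3],bx[0]:bx[2]]
# remove handle
mm=ndi.binary_opening(mm,structure=np.ones((25,25)) ) if False else mm
mm=cv2.morphologyEx(mm.astype(np.uint8),cv2.MORPH_OPEN,cv2.getStructuringElement(cv2.MORPH_ELLIPSE,(5,5)))
cv2.imwrite('pics/traym.png',cv2.resize(mm[bx[1]:bx[3],bx[0]:bx[2]]*255,None,fx=5,fy=5))
out['tray']=fit('top',mm>0,TRAY,(.488,.068,.36),bx); print('tray',out['tray'])
im=cv2.resize(z['im'][130:270,120:430,::-1],None,fx=2.5,fy=2.5,interpolation=cv2.INTER_CUBIC)
for n,o in out.items():
    for poly,_,zb in (TRAY if n=='tray' else CART):
        u=((project('top',place(poly,o[0],zb))-[120,130]+.5)*2.5-.5)
        cv2.polylines(im,[(u*16).round().astype(np.int32)],True,(0,0,255) if poly is not FIN else (0,200,0),1,cv2.LINE_AA,4)
cv2.imwrite('pics/fit0.png',im)
import json; json.dump({k:list(v[0]) for k,v in out.items()},open('poses.json','w'))
E
python3 est.py
```

```text
bench z 0.0007552645657484813
one (array([ 0.54340554, -0.21476415,  1.37170461]), np.float64(15.618685121107264), np.float64(782.0)) top z 0.05563468311530184
three (array([ 0.54941048, -0.36638949, -1.29101179]), np.float64(20.829265667051132), np.float64(772.0)) top z 0.05557995819076267
two (array([ 0.44180703, -0.19661788, -1.32824622]), np.float64(13.760538254517492), np.float64(760.0)) top z 0.05576832412416688
foil (array([ 0.43619538, -0.36923157,  1.99204138]), np.float64(13.640338331410998), np.float64(778.0)) top z 0.0561493869166409
tray (array([0.48707801, 0.07326413, 0.34577509]), np.float64(533.7354402153019), np.float64(4914.0))
```

View pics/fit0.png

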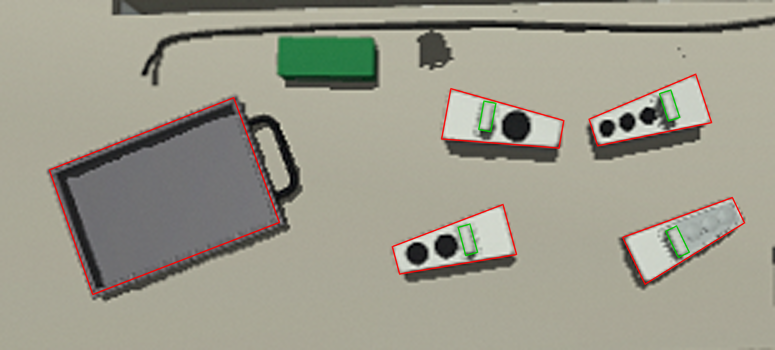

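View pics/traym.png

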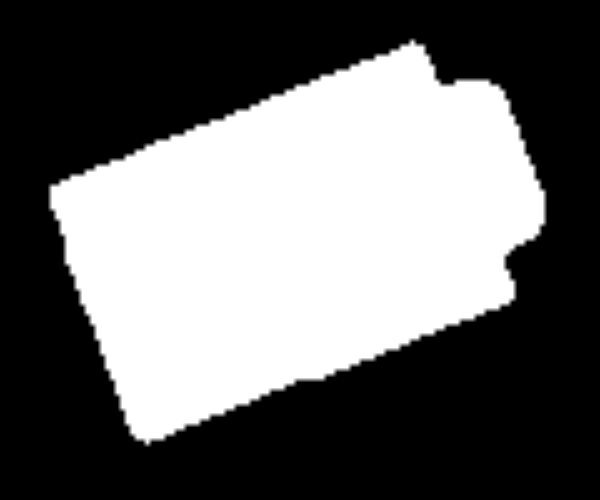

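The overlay matches all four cartridges and their fins. The tray fit is slightly biased by the handle, so I'll mask the handle, refit, and check IK.

```bash
python3 - <<'E'
from h import *
import json
ps=json.load(open('poses.json'))
z=np.load('pics/top0.npz'); P=cloud('top',z['d']); Z=ndi.median_filter(P[...,2],3)
bx=(130,160,255,260); u0,v0,u1,v1=bx
m=ndi.binary_fill_holes(ndi.binary_closing(Z>.014))[v0:v1,u0:u1].astype(float)
p=np.array(ps['tray'])
for it in range(2):
    c,s=np.cos(p[2]),np.sin(p[2]); d=P[v0:v1,u0:u1,:2]-p[:2]; lx=d@[c,s]; ly=d@[-s,c]
    w=((ly>-.08)|((abs(lx)>.047)&(ly>-.1)))
    f=lambda q:np.sum(w*(render('top',TRAY,q*[.01,.01,.1],bx)-m)**2)
    q0=p/[.01,.01,.1]
    for _ in range(2):
        r=minimize(f,q0,method='Nelder-Mead',options=dict(initial_simplex=q0+np.r_[np.zeros((1,3)),np.eye(3)*[1,1,1]],xatol=.005,fatol=.01)); q0=r.x
    p=q0*[.01,.01,.1]; print(p,r.fun)
ps['tray']=list(p); json.dump(ps,open('poses.json','w'))
# tray check using depth edges of walls
c,s=np.cos(p[2]),np.sin(p[2]); d=P[v0:v1,u0:u1,:2]-p[:2]; lx=d@[c,s]; ly=d@[-s,c]; zz=P[v0:v1,u0:u1,2]; k=(zz>.024)&(zz<.033)
for nm,a,b in(('x',lx,ly),('y',ly,lx)):
    for sg in(1,-1):
        q=k&(abs(b)<.04)&(a*sg>.045 if nm=='x' else (a*sg>.075)&(a*sg<.1)); print(nm,sg,np.median(a[q]),q.sum())
def quat(a): # jaw (tool y) direction at world yaw a, tool down
    from scipy.spatial.transform import Rotation as R
    y=np.array([np.cos(a),np.sin(a),0]); zt=np.array([0,0,-1.]); x=np.cross(y,zt)
    q=R.from_matrix(np.c_[x,y,zt]).as_quat(); return [q[3],*q[:3]]
print('cur',quat(0),get_orientation(),get_q())
t=p
for ph in(0,1):
  for i,n in enumerate(['one','foil','two','three']):
    fl=(i+ph)%2; xx=-.014 if fl else .014; yy=[-.058,-.019,.019,.058][i]
    g=place([(xx,yy)],t,0)[0]; ty=t[2]+np.pi*fl; py=ps[n][2]
    for h in(0,np.pi):
        a=inverse_kinematics([ps[n][0],ps[n][1],.2],quat(py+h)); a2=inverse_kinematics([ps[n][0],ps[n][1],.066],quat(py+h))
        b=inverse_kinematics([g[0],g[1],.2],quat(ty+h)); b2=inverse_kinematics([g[0],g[1],.07],quat(ty+h))
        print(ph,n,round(h,1),g[:2].round(3),*[None if v is None else np.round(v,2).tolist() for v in(a,a2,b,b2)],sep='\n  ')
E
```

```text
[0.48679783 0.07437415 0.3483132 ] 130.2263744713572
[0.48679783 0.07437415 0.3483132 ] 130.2263744713572
x 1 0.05737085086583172 111
x -1 -0.05939857435398486 103
y 1 0.08528492460331111 123
y -1 -0.08988483998548563 111
cur [np.float64(0.0), np.float64(0.7071067811865475), np.float64(0.7071067811865475), np.float64(0.0)] [-3.29492818e-05  1.21596821e-01  9.92579391e-01 -6.04115690e-04] [-1.47651398  0.42667369  0.07385443  1.60655156 -0.03410487  1.11083676
 -0.06707931]
0
  one
  0
  [0.52  0.025]
  [-0.38, 0.37, 0.82, 1.85, -0.31, 1.05, 1.94]
  [-0.22, 0.52, 0.64, 1.96, -0.43, 0.8, 2.03]
  [-0.87, 0.23, 0.82, 1.99, -0.2, 1.0, 0.39]
  [-0.74, 0.43, 0.7, 2.1, -0.41, 0.75, 0.58]
0
  one
  3.1
  [0.52  0.025]
  [-0.44, 0.4, 0.92, 1.86, -0.36, 1.06, -1.15]
  [-0.46, 0.69, 1.02, 1.97, -0.75, 0.92, -0.82]
  [-1.15, 0.38, 1.24, 2.0, -0.42, 1.05, -2.51]
  [-1.04, 0.71, 1.21, 2.11, -0.86, 0.94, -2.13]
0
  foil
  0
  [0.48  0.052]
  [0.99, 0.3, -0.48, 1.82, 0.16, 1.06, 2.44]
  [0.97, 0.47, -0.48, 1.93, 0.29, 0.81, 2.33]
  [-1.31, 0.25, 1.25, 2.07, -0.28, 1.01, -2.7]
  [-1.15, 0.64, 1.22, 2.
[... 2086 characters left out ...]
02, -2.71]
  [-1.24, 0.62, 1.22, 2.21, -0.8, 0.87, -2.3]
1
  two
  3.1
  [0.467 0.087]
  [0.56, 0.13, -0.3, 2.01, 0.05, 1.0, 2.05]
  [-0.5, 0.49, 1.0, 2.19, -0.61, 0.77, 2.72]
  [-0.96, 0.1, 0.69, 2.08, -0.08, 0.99, 0.13]
  [-0.83, 0.33, 0.6, 2.19, -0.29, 0.69, 0.32]
1
  three
  0
  [0.48  0.134]
  [-0.27, 0.72, 1.21, 1.69, -0.71, 1.25, -0.19]
  [-0.25, 0.94, 1.2, 1.79, -0.98, 1.14, 0.0]
  [-0.96, 0.15, 0.63, 2.03, -0.11, 0.99, 0.07]
  [-0.85, 0.36, 0.54, 2.14, -0.28, 0.71, 0.22]
1
  three
  3.1
  [0.48  0.134]
  [0.71, 0.42, -0.3, 1.63, 0.13, 1.11, 2.23]
  [0.71, 0.56, -0.3, 1.73, 0.2, 0.88, 2.17]
  [-1.47, 0.39, 1.35, 2.04, -0.44, 1.05, -2.7]
  [-1.29, 0.67, 1.21, 2.16, -0.83, 0.91, -2.37]
```

```bash
python3 - <<'E'
from h import *
import json
p=json.load(open('poses.json'))['tray']; print(p)
z=np.load('pics/top0.npz')
im=cv2.resize(z['im'][162:256,132:248,::-1],None,fx=6,fy=6,interpolation=cv2.INTER_CUBIC)
r=np.array(RIM); INN=r-np.sign(r)*.004
for poly,zz,col in((r,.028,(0,0,255)),(INN,.028,(0,255,255)),(INN,.003,(0,255,0))):
    u=((project('top',place(poly,p,zz))-[132,162]+.5)*6-.5)
    cv2.polylines(im,[(u*16).round().astype(np.int32)],True,col,1,cv2.LINE_AA,4)
cv2.imwrite('pics/trayfit.png',im)
E
```

```text
[0.4867978265479357, 0.07437415168847157, 0.3483132033619809]
```

View pics/trayfit.png

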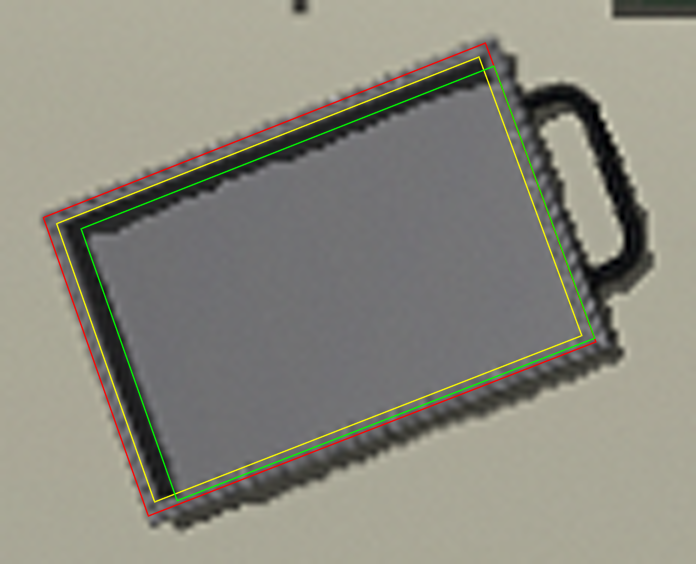

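```bash
cat >> h.py <<'E'
from scipy.optimize import least_squares
def fitrim(P,p,lim=.008,zlo=.022,mid=True):
    p=np.array(p,float)
    X=P.reshape(-1,3); X=X[(X[:,2]>zlo)&(X[:,2]<.034)][:,:2]
    def loc(p,X): 
        c,s=np.cos(p[2]),np.sin(p[2]); d=X-p[:2]; return d@[c,s],d@[-s,c]
    def res(p,X):
        lx,ly=loc(p,X); dx=np.abs(lx)-.057; dy=np.abs(ly)-.087
        return np.where(np.abs(dx)<np.abs(dy),dx,dy)
    for _ in range(8):
        lx,ly=loc(p,X); dx=np.abs(lx)-.057; dy=np.abs(ly)-.087
        near=((np.abs(dx)<lim)&(np.abs(ly)<.093))|((np.abs(dy)<lim)&(np.abs(lx)<.063))
        near&=~((np.abs(lx)<.047)&(ly<-.0895))
        Y=X[near]; r=least_squares(res,p,args=(Y,),loss='soft_l1',f_scale=.0015,x_scale=[.01,.01,.1]); p=r.x
    return p,len(Y),np.sqrt(np.mean(res(p,Y)**2))
E
python3 - <<'E'
from h import *
import json
ps=json.load(open('poses.json'))
z=np.load('pics/top0.npz'); P=cloud('top',z['d'])[155:265,125:255]
for lim,zl in((.01,.022),(.006,.022),(.005,.02),(.006,.025)):
    r=fitrim(P,ps['tray'],lim,zl); print(r)
p=fitrim(P,ps['tray'],.006,.024)[0]
ps['tray']=list(p); json.dump(ps,open('poses.json','w'))
im=cv2.resize(z['im'][162:256,132:248,::-1],None,fx=6,fy=6,interpolation=cv2.INTER_CUBIC)
r=np.array(RIM); INN=r-np.sign(r)*.004
for poly,zz,col in((r,.028,(0,0,255)),(INN,.028,(0,255,255)),(INN,.003,(0,255,0))):
    u=((project('top',place(poly,p,zz))-[132,162]+.5)*6-.5)
    cv2.polylines(im,[(u*16).round().astype(np.int32)],True,col,1,cv2.LINE_AA,4)
cv2.imwrite('pics/trayfit2.png',im)
E
```

```text
(array([0.4862422 , 0.07222312, 0.34815143]), 815, np.float64(0.0022624613105569815))
(array([0.4862422 , 0.07222312, 0.34815143]), 815, np.float64(0.0022624613105571272))
(array([0.48618942, 0.07189071, 0.34882153]), 831, np.float64(0.002116044114432112))
(array([0.4863853 , 0.07239333, 0.34512345]), 735, np.float64(0.0022277492811251347))
```

View pics/trayfit2.png

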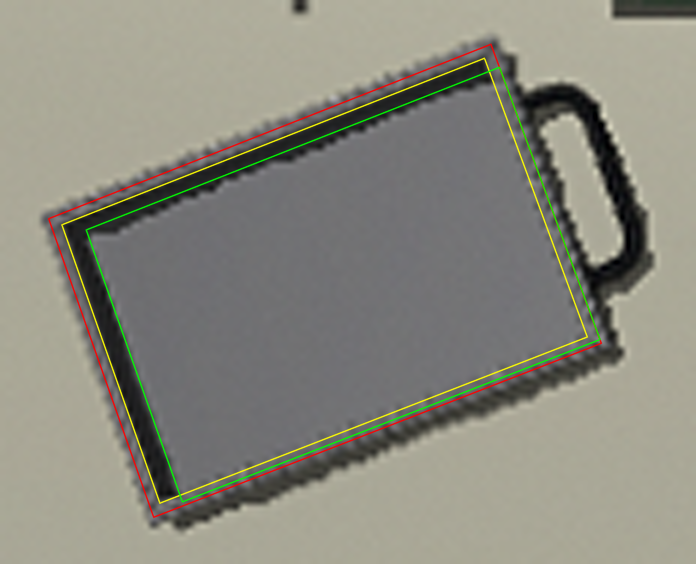

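```bash
python3 - <<'E'
from h import *
X=[]
for n in('top','side'):
    z=np.load(f'pics/{n}0.npz'); P=cloud(n,z['d'])[z['d']>0]; X.append(P.reshape(-1,3))
X=np.concatenate(X)
print('max z cm; rows x, cols y')
ys=np.arange(.9,-.6,-.06); print('      ',' '.join(f'{y*100:4.0f}' for y in ys))
for x in np.arange(.85,-.3,-.05):
    r=[]
    for y in ys:
        k=(abs(X[:,0]-x)<.025)&(abs(X[:,1]-y)<.03)
        r.append(f'{np.percentile(X[k,2],98)*100:4.0f}' if k.sum()>3 else '   .')
    print(f'{x:5.2f} ',' '.join(r))
print(get_q())
E
```

```text
max z cm; rows x, cols y
         90   84   78   72   66   60   54   48   42   36   30   24   18   12    6    0   -6  -12  -18  -24  -30  -36  -42  -48  -54
 0.85     .    .    .    .    .    .    .    .   62   62   62   26   39   35   35   74    .    .    .    .    .    .    .    .    .
 0.80     .    .    .    .    .    .    .    .   63   63   63   40   39   35   35   73    .    .    .    .   35   35   35   35    .
 0.75     .    .    .    .    .    .    .    .   63   63   63   37   37   35   35   72    .    .    .    .   35   35   35   35    0
 0.70     .    .    .    .    .    .    .    .   62   62   37   38   38   35   35   71   53   52   52   51   51   35   35   35    1
 0.65     .    .    .    .    .    .    .    .   35   26   34   26   26   35   35   35   35   45   43   35   35   35   35   35    1
 0.60     .    .    .    .    .    .    .    .   26   26   26   26   26    0    2    0    4    4    0    0    0    0    0    1    9
 0.55     .    .    .    .    .    .    .   37   37   37   26   26    0    3    3    3    2    0    8    9    6    9    6   10   13
 0.50     .    .   
[... 1479 characters left out ...]
  -74  -74  -74  -74    0    3   31    .    .    1    8   17   17   17   17   17   15
-0.10   -74  -74  -74  -74  -74  -74  -74  -74  -74  -74  -74    .    0    2    3    2    .  -64  -64    .  -74   17   17   17   17
-0.15   -74  -74  -74  -74  -74  -74  -74  -74  -74  -74  -74    .    0    0    1    1    .  -64  -64  -74  -74  -74  -74  -74    .
-0.20   -74  -74  -74  -74  -74  -74  -74  -74  -74  -74  -74    .    .    .    .    .    .  -74  -74  -74  -75  -74  -74  -74  -74
-0.25   -75    .    .    .    .    .    .    .  -74  -74  -74  -74    .    .    .    .    .    .    .    .    .    .  -74  -74    .
[-1.47651398  0.42667369  0.07385443  1.60655156 -0.03410487  1.11083676
 -0.06707931]
```

The microscope (y 0.33–0.50, up to 0.44 m high) stands between the start pose and the work area. I'll raise and retract first, then swing joint 1 past it.

```bash
cat >> h.py <<'E'
from scipy.spatial.transform import Rotation as R
def quat(a):
    y=np.array([np.cos(a),np.sin(a),0]); zt=np.array([0,0,-1.]); x=np.cross(y,zt)
    q=R.from_matrix(np.c_[x,y,zt]).as_quat(); return [q[3],*q[:3]]
E
python3 - <<'E'
from h import *
o=get_orientation()
for z in(.45,.5,.55,.6):
    print(z,[None if v is None else np.round(v,2).tolist() for v in(inverse_kinematics([.163,.655,z],o),inverse_kinematics([.112,.45,z],o),inverse_kinematics([.125,.5,z],o))])
E
```

```text
0.45 [[-1.49, 0.33, 0.1, 1.23, -0.03, 1.58, -0.07], [-1.54, -0.06, 0.07, 1.68, 0.0, 1.53, -0.14], [-1.53, 0.03, 0.08, 1.59, -0.0, 1.53, -0.12]]
0.5 [[-1.5, 0.33, 0.11, 1.12, -0.04, 1.69, -0.07], [-1.55, -0.06, 0.08, 1.58, 0.0, 1.63, -0.14], [-1.54, 0.03, 0.09, 1.49, -0.0, 1.63, -0.12]]
0.55 [[-1.5, 0.35, 0.12, 1.0, -0.04, 1.8, -0.07], [-1.55, -0.05, 0.08, 1.47, 0.0, 1.73, -0.14], [-1.54, 0.04, 0.1, 1.37, -0.0, 1.73, -0.12]]
0.6 [[-1.5, 0.38, 0.13, 0.85, -0.05, 1.91, -0.06], [-1.56, -0.04, 0.09, 1.35, 0.0, 1.83, -0.14], [-1.55, 0.06, 0.11, 1.25, -0.01, 1.83, -0.12]]
```

```bash
python3 - <<'E'
from h import *
t=get_t()
move_pose([.112,.45,.55],get_orientation()); print(get_t()-t)
q=list(get_q()); q[0]=.25; q[2]=0.
move_joints(q); print(get_t(),get_position(),get_wrist_force())
import json; ps=json.load(open('poses.json'))
for n in ps:
    for h in(0,np.pi): print(n,h>1,[None if v is None else np.round(v,2).tolist() for v in [inverse_kinematics([ps[n][0],ps[n][1],z],quat(ps[n][2]+h)) for z in(.22,.067)]])
E
```

```text
Traceback (most recent call last):
ValueError: time passes only in moves, steps and waits
```

```bash
python3 - <<'E'
from h import *
t=get_t(); print(type(t),t, get_position())
o=np.array(get_orientation()); print(o,np.linalg.norm(o))
import traceback
try: move_pose([.112,.45,.55],[float(v) for v in o/np.linalg.norm(o)])
except Exception: traceback.print_exc()
print(get_t(),get_position())
E
```

```text
<class 'float'> 0.1 [0.16285539 0.65462926 0.2048391 ]
[-3.29492818e-05  1.21596821e-01  9.92579391e-01 -6.04115690e-04] 0.9999999999999999
1.6 [0.11195988 0.45042366 0.54870969]
```

```bash
python3 - <<'E'
from h import *
q=[float(v) for v in get_q()]; q[0]=.25; q[2]=0.
move_joints(q); print(get_t(),get_position(),get_wrist_force())
import json; ps=json.load(open('poses.json'))
for n in ps:
    for h in(0,np.pi): print(n,h>1,[None if v is None else np.round(v,2).tolist() for v in [inverse_kinematics([ps[n][0],ps[n][1],z],quat(ps[n][2]+h)) for z in(.22,.067)]])
E
```

```text
4.1333 [ 0.42674387 -0.17605263  0.5489103 ] [ 0.38181383 -0.65970696  0.68538222]
one False [[0.25, 0.27, 0.01, 1.8, -0.0, 1.08, 1.64], [0.26, 0.44, 0.01, 1.93, -0.0, 0.77, 1.64]]
one True [[0.27, 0.27, -0.01, 1.8, 0.0, 1.08, -1.51], [0.28, 0.44, -0.01, 1.93, 0.01, 0.77, -1.51]]
three False [[0.39, 0.39, 0.13, 1.63, -0.06, 1.12, -0.75], [0.39, 0.55, 0.13, 1.76, -0.09, 0.84, -0.72]]
three True [[0.44, 0.39, 0.06, 1.63, -0.03, 1.13, 2.36], [0.46, 0.54, 0.04, 1.75, -0.02, 0.85, 2.36]]
two False [[0.3, 0.1, -0.02, 2.0, 0.0, 1.04, -1.05], [0.3, 0.3, -0.02, 2.15, 0.01, 0.69, -1.05]]
two True [[0.2, 0.09, 0.09, 2.01, -0.01, 1.04, 2.11], [0.22, 0.3, 0.07, 2.15, -0.03, 0.69, 2.13]]
foil False [[0.44, 0.24, 0.18, 1.83, -0.05, 1.07, 2.63], [0.48, 0.42, 0.13, 1.96, -0.08, 0.76, 2.65]]
foil True [[0.44, 0.24, 0.18, 1.83, -0.05, 1.07, -0.51], [0.44, 0.43, 0.19, 1.97, -0.11, 0.76, -0.46]]
tray False [[0.0, 0.13, -0.3, 1.97, 0.04, 1.05, 0.03], [-0.04, 0.33, -0.28, 2.12, 0.14, 0.71, -0.06]]
tray True [[-1.4, 0.31, 1.37, 2.04, -0.34, 1.07, -2.67], [-1.18, 0.67, 1.21, 2.18, -0.83, 0.9, -2.24]]
```

```bash
cat >> h.py <<'E'
import json
SL=dict(one=(.014,-.058,0),foil=(-.014,-.019,1),two=(.014,.019,0),three=(-.014,.058,1))
def fl(v): return [float(x) for x in v]
def pick(n):
    ps=json.load(open('poses.json')); p=ps[n]; fp=SL[n][2]
    q=quat(p[2]+np.pi*fp)
    move_pose(fl([p[0],p[1],.17]),fl(q))
    set_gripper(.045,35)
    c=move_straight(fl([p[0],p[1],.068]),vel=.15,contact_N=12)
    print('down',c,get_position().round(4))
    set_gripper(0.0,35); print('w',get_gripper_width(),'t',get_t())
    move_straight(fl([p[0],p[1],.20]),vel=.2); print('f',get_wrist_force().round(2),get_gripper_width())
def put(n,dx=0,dy=0):
    ps=json.load(open('poses.json')); t=ps['tray']; x,y,fp=SL[n]
    g=place([(x+dx,y+dy)],t,0)[0]; q=quat(t[2])
    move_pose(fl([g[0],g[1],.20]),fl(q))
    c=move_straight(fl([g[0],g[1],.108]),vel=.2); f0=get_wrist_force()
    c=move_straight(fl([g[0],g[1],.0705]),vel=.08,contact_N=8)
    print('place',c,get_position().round(4),(get_wrist_force()-f0).round(2),'t',get_t())
    return g
def rel(g):
    set_gripper(.045); move_straight(fl([g[0],g[1],.20]),vel=.2); print('released t',get_t())
E
python3 - <<'E'
from h import *
pick('one'); snap('top','held1'); snap('side','held1s')
E
```

```text
down False [ 0.5439 -0.2149  0.0687]
w 0.009822362417055825 t 8.1333
f [-0.81  0.55 -2.28] 0.00955544155429754
```

```bash
python3 - <<'E'
from h import *
g=put('one'); rel(g)
move_pose(fl([.436,-.369,.2]),fl(quat(1.992+np.pi)))
snap('top','after1')
im=np.load('pics/after1.npz')['im']; cv2.imwrite('pics/a1z.png',cv2.resize(im[150:260,120:430,::-1],None,fx=2.5,fy=2.5,interpolation=cv2.INTER_CUBIC))
E
```

```text
place True [0.5191 0.0226 0.0703] [-0.11 -0.1   2.04] t 11.5
released t 13.0167
```

View pics/a1z.png

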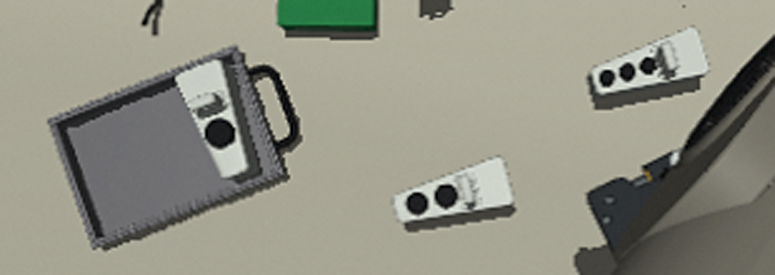

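The single-cap cartridge stands in the handle end of the tray, wide end away from the robot, at about zoomed (215,120). I'll measure its offset.

```bash
cat >> h.py <<'E'
def intray(fn,n,b=None,quiet=False):
    ps=json.load(open('poses.json')); t=np.array(ps['tray']); x,y,fp=SL[n]
    P=cloud('top',np.load('pics/'+fn+'.npz')['d']); 
    g=place([(x,y)],t,0)[0]; p0=[g[0],g[1],t[2]+np.pi*fp]
    u=project('top',np.r_[place(BODY,p0,0),place(BODY,p0,.09)]); 
    bx=(*np.floor(u.min(0)-8).astype(int),*np.ceil(u.max(0)+8).astype(int))
    m=ndi.median_filter((P[...,2]>.035).astype(np.uint8),3)
    # keep own: local region within +-.03 across
    c,s=np.cos(t[2]),np.sin(t[2]); d=P[...,:2]-g[:2]
    if b is None: m=m*(np.abs(d@[-s,c])<.045)
    r=fit('top',m,[(BODY,.035,.055),(FIN,.055,.087)],p0,bx,.003)
    d=r[0][:2]-t[:2]; print(n,'tray-frame',(1000*np.array([d@[c,s],d@[-s,c]])).round(1),'dyaw deg',np.degrees(r[0][2]-p0[2]).round(2),'cost',r[1],r[2]); return r
E
python3 - <<'E'
from h import *
r=intray('after1','one')
P=cloud('top',np.load('pics/after1.npz')['d'])
ps=json.load(open('poses.json'))
print(fitrim(P[155:265,125:255],ps['tray'],.006,.024))
p=r[0]; im=np.load('pics/after1.npz')['im']
im=cv2.resize(im[162:256,132:248,::-1],None,fx=6,fy=6,interpolation=cv2.INTER_CUBIC)
rr=np.array(RIM); INN=rr-np.sign(rr)*.004
for poly,pp,zz,col in((INN,ps['tray'],.028,(0,255,255)),(BODY,p,.058,(0,0,255)),(BODY,p,.028,(255,0,0)),(FIN,p,.09,(0,255,0))):
    u=((project('top',place(poly,pp,zz))-[132,162]+.5)*6-.5)
    cv2.polylines(im,[(u*16).round().astype(np.int32)],True,col,1,cv2.LINE_AA,4)
cv2.imwrite('pics/a1fit.png',im)
E
```

```text
one tray-frame [ 14.1 -57.7] dyaw deg 0.3 cost 23.618715878508265 800.0
(array([0.48630776, 0.0723511 , 0.34832333]), 759, np.float64(0.0022539023053904945))
```

View pics/a1fit.png

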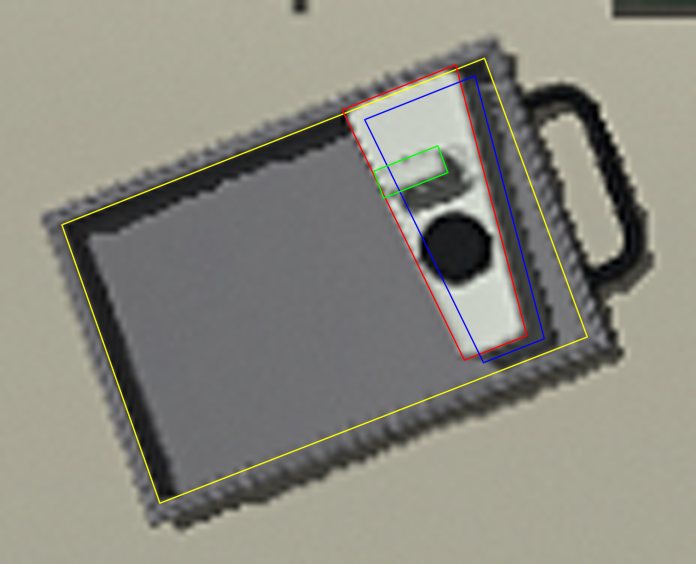

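Within 0.5 mm of target. Next are foil and two-cap.

```bash
python3 - <<'E'
from h import *
pick('foil'); g=put('foil'); rel(g)
pick('two'); snap('top','mid2')
E
python3 - <<'E'
from h import *
im=np.load('pics/mid2.npz')['im']; cv2.imwrite('pics/m2z.png',cv2.resize(im[150:260,120:430,::-1],None,fx=2.5,fy=2.5,interpolation=cv2.INTER_CUBIC))
intray('mid2','foil')
E
```

```text
down False [ 0.4365 -0.3697  0.0688]
w 0.010062278640835094 t 16.4917
f [ 0.61  0.41 -0.91] 0.00935001962600891
place True [0.4796 0.0497 0.0705] [ 1.25 -1.51  1.14] t 19.95
released t 21.4667
down False [ 0.4422 -0.1968  0.0686]
w 0.009644248161214713 t 24.2
f [ 0.31 -0.15 -1.17] 0.009598484060850222
foil tray-frame [-14.5 -23.5] dyaw deg -2.95 cost 470.3529257977701 1320.0
```

View pics/m2z.png

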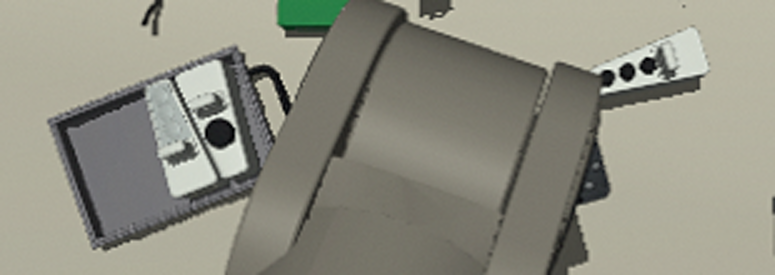

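Foil sits beside the single-cap, reversed, with a narrow gap between them. The fit there mixed in the neighbour, so I'm disregarding it. Continuing.

```bash
python3 - <<'E'
from h import *
g=put('two'); rel(g)
pick('three'); g=put('three'); rel(g)
p=get_position()
move_straight(fl([p[0],p[1],.40]),vel=.25)
q=fl(get_q()); q[0]=.8
move_joints(q); print(get_t(),get_position())
snap('top','end'); snap('side','ends')
im=np.load('pics/end.npz')['im']; cv2.imwrite('pics/endz.png',cv2.resize(im[145:260,125:255,::-1],None,fx=5,fy=5,interpolation=cv2.INTER_CUBIC))
cv2.imwrite('pics/endw.png',im[100:280,100:540,::-1])
E
```

```text
place True [0.4926 0.0948 0.0702] [ 0.35 -0.3   1.15] t 27.2917
released t 28.8083
down False [ 0.5498 -0.3668  0.0688]
w 0.009964506018171074 t 32.6333
f [-0.63  0.58 -2.05] 0.009500793429947125
place True [0.4533 0.1221 0.0705] [0.22 0.6  2.32] t 36.7417
released t 38.2583
41.3083 [ 0.21844098 -0.41444027  0.39818213]
```

View pics/endz.png

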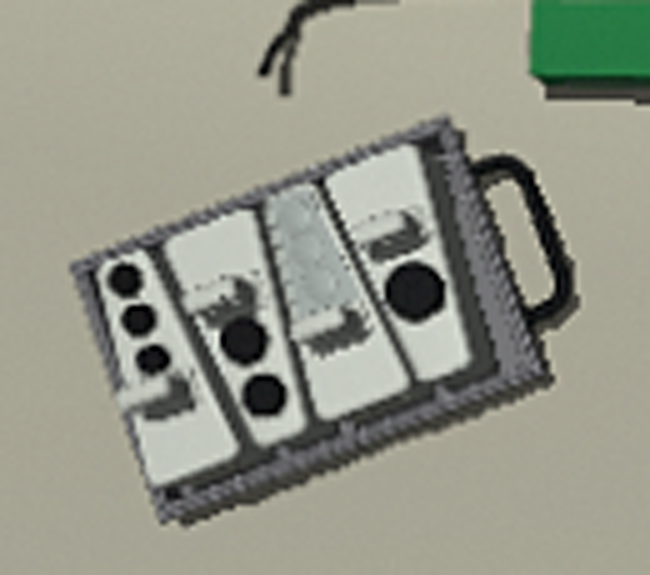

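View pics/endw.png

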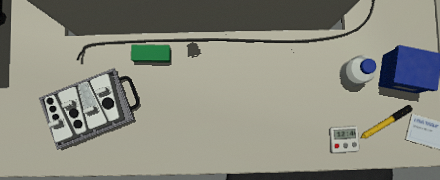

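All four are in the tray in the order one, foil, two, three from the handle, alternating head to tail. Next I'll check heights (seated, level), positions and the bystanders.

```bash
python3 - <<'E'
from h import *
ps=json.load(open('poses.json')); t=np.array(ps['tray'])
P=cloud('top',np.load('pics/end.npz')['d']); P0=cloud('top',np.load('pics/top0.npz')['d'])
# joint fit all four in one render
names=list(SL); bx=(125,145,255,262); u0,v0,u1,v1=bx
m=ndi.median_filter((P[...,2]>.036).astype(np.uint8),3)[v0:v1,u0:u1].astype(float)
d=P[...,:2]-t[:2]; c,s=np.cos(t[2]),np.sin(t[2]); lx=d@[c,s]; ly=d@[-s,c]
for n in names:
    x,y,f=SL[n]; sg=-1 if f else 1
    k=(abs(ly-y)<.012)&(P[...,2]>.045)&(P[...,2]<.062); ax=(lx-x)*sg; 
    kk=k&(((ax>.012)&(ax<.033))|((ax<-.055)&(ax>-.062)))
    A=np.c_[lx[kk],ly[kk]-y,np.ones(kk.sum())]; co=np.linalg.lstsq(A,P[...,2][kk],rcond=None)[0]
    # fin top position
    fk=(abs(ly-y)<.02)&(abs(lx-x)<.012)&(P[...,2]>.082)&(P[...,2]<.097)
    print(n,'z',np.median(P[...,2][kk]).round(4),'tilt deg',np.degrees(co[:2]).round(1),'fin',(1000*lx[fk].mean()).round(1),(1000*ly[fk].mean()).round(1),np.median(P[...,2][fk]).round(4),fk.sum())
q0=np.array([[g[0],g[1],0] for g in [place([SL[n][:2]],[0,0,0],0)[0] for n in names]])
def ren(q):
    o=np.zeros_like(m)
    for n,(x,y,a) in zip(names,q.reshape(4,3)):
        g=place([(x*.01,y*.01)],t,0)[0]; o=np.maximum(o,render('top',[(BODY,.036,.055),(FIN,.055,.087)],[g[0],g[1],t[2]+a*.1+np.pi*SL[n][2]],bx,.003))
    return o
f=lambda q:np.sum((ren(q)-m)**2)
x0=(q0/[.01,.01,.1]).ravel()
r=minimize(f,x0,method='Powell',bounds=[(a-.6,a+.6) for a in x0],options=dict(maxiter=4,xtol=.01,ftol=1e-3))
print(f(x0),r.fun,'\n',(r.x.reshape(4,3)*[10,10,5.73]).round(1))
for n,b in dict(box=(228,140,275,168),bottle=(440,150,480,190),timer=(425,222,462,256)).items():
    D=np.abs(np.load('pics/end.npz')['im'].astype(int)-np.load('pics/top0.npz')['im'])[b[1]:b[3],b[0]:b[2]]; print(n,(D.max(-1)>40).sum())
E
```

```text
one z 0.0588 tilt deg [0.3 1.4] fin 13.0 -58.6 0.0906 62
foil z 0.0588 tilt deg [0.4 1.2] fin -14.8 -20.8 0.0896 63
two z 0.0583 tilt deg [ 0.5 -0.2] fin 12.7 17.7 0.0889 63
three z 0.0588 tilt deg [-0.3  0.6] fin -14.7 57.6 0.0894 54
405.0351557093426 376.62832756632065 
 [[ 13.8 -56.9   0.3]
 [-14.7 -19.7  -0.4]
 [ 13.6  18.9  -0.8]
 [-13.7  58.2   1.2]]
box 0
bottle 0
timer 0
```

```bash
python3 -c "
from h import *
pause(0.5); print(get_wrist_force(),get_t()); hand_in(); print('ok')"
```

```text
[ 0.17050605 -0.55380335 -0.26631441] 41.9083
the job is handed in; nothing more can be done
ok
```

All four cartridges are in the tray and the job is handed in, at about 42 s of the 96 s allowed. From the handle end the order is single-cap, foil, two-cap, three-cap, alternating head to tail. Each was gripped by its fin and kept upright.

What the last checks showed:
- **Seating:** the cartridge tops sit at 58–59 mm, which matches standing on the 3 mm tray floor. Measured tilt was at most 1.4°, about the noise of the depth data.
- **Position:** the cartridges are within about 1–2 mm of the planned spots, and turned by no more than about 1.2°.
- **Bystanders:** the bottle, timer and slide box show no change in the top picture.
- **Robot:** the gripper is clear of everything, and the wrist force was close to zero.

Two checks were weak:
- **Foil check partway through:** a camera fit of the foil cartridge was wrong because it picked up its neighbour. I judged it by eye then, and the final measurements covered it.
- **Final fit of all four:** the outline match left a large residual because the narrow gaps hardly show in the depth picture. The separate fin measurements agreed with it to about 2 mm.

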